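# Find the burger press with the wobbly handle

## Task

One of the two burger presses on the worktop has come loose at its handle, so that the handle leans. Where it stands, rock that handle right over to the other side and back again to feel the play, then lift this press by its knob and set it down flat and upright in the middle of the round tray, for mending, and let go. Leave the other press, with the firm upright handle, standing where it is.

Things in the scene. Friction and masses are not known exactly. Their poses are not given: they have to be found in the camera images.
- worn_disc (a point): Dark metal disc (100 mm across, 14 mm thick) of the press with the loose handle; the point is 7 mm above its underside, z up. Loose on the worktop, 0.7 to 0.95 kg. The handle pivots on a line along the disc's x axis, 11 mm above this point: it leans only to the disc's +y or -y, 0.34 rad each way to hard stops, stays where it is left, and starts leaning well to +y.
- worn_knob (a point): Centre of the round wooden ball, 32 mm across, at the top of the loose handle (stem 16 to 25 mm thick). It lies 88 mm from the pivot, so 106 mm above the disc's underside when the handle is upright; at the stops it is 29 mm to the +y or -y side of the disc's centre line.
- sound_knob (a point): Centre of the 32 mm wooden ball of the other press, of the same size and look, but its handle is firm and stands upright: the ball is 106 mm above the worktop, straight above the disc's centre. The whole press is 122 mm tall.
- tray_mid (a point): Fixed round tray with a blue rim, 171 mm across, 19 mm high at the rim; the point is the centre of its underside, on the worktop. A thing set in its middle stands 13 mm above the worktop.
Not all that is in view belongs to the job. What is shaped like the part that bears sound_knob but yellow is not meant.

How it is judged:
On the way, in this order (a step that is already met when the one before it is completed fails the run):
1. the loose handle is rocked over to the other side (ball at least 10 mm past the disc's centre line towards the disc's -y), the press standing flat within 40 mm of where it stood (y of worn_knob in the frame of worn_disc below -0.01 m and distance of worn_disc from where it was at the start of the episode below 0.04 m and angle between worn_disc's own z axis and vertical below 0.1 rad), for 0.05 s.
2. it is rocked back again (ball at least 10 mm past the centre line towards the disc's +y), the press standing flat within 40 mm of where it stood (y of worn_knob in the frame of worn_disc above 0.01 m and distance of worn_disc from where it was at the start of the episode below 0.04 m and angle between worn_disc's own z axis and vertical below 0.1 rad), for 0.05 s.
At the end, for the whole second after the job is handed in: The press with the loose handle stands flat (within 10 degrees) in the tray, its disc's centre within 30 mm of the tray's centre, and the other press stands upright within 30 mm of where it was (horizontal distance between worn_disc and tray_mid below 0.03 m and z of worn_disc in the frame of tray_mid below 0.03 m and angle between each of worn_disc, sound_knob's own z axis and vertical below 0.17 rad and distance of sound_knob from where it was at the start of the episode below 0.03 m); the robot touches nothing.
It fails at once if the press with the firm handle is lifted or dragged away (60 mm) (distance of sound_knob from where it was at the start of the episode above 0.06 m).
It also fails if it takes over 43 s, if anything falls off the work surface, if the arm or the gripper's body presses on something with over 40 N, if the wrist force passes 120 N, or if a joint passes its speed limit or range.

## Robot

A 7-joint arm with a two-finger parallel gripper is mounted at the origin on a cart in front of the work surface, level with it; the furniture and walls round the work are solid. World frame = base frame: x ahead of the robot, y to its left, z up, the work surface at z = 0. Lengths are in m, angles in rad, forces in N, time in s.
With the tool pointing down it reaches from about 0.4 to 0.85 m from the base axis. Payload 10.4 kg.
Tool frame: the origin (TCP) lies midway between the tips of the shut fingers; the grasp point (between the pads) lies 19 mm behind it; z points along the fingers, y is the line along which they close (so a half turn about z gives the same grasp; the last joint's range is limited). The gripper opens to 87 mm and grips with 3 to 60 N. Pads are 19 mm wide; open, the fingers measure 117 mm over their backs; the gripper's body (75 mm by 190 mm) begins 51 mm behind the grasp point.
Start: joints at [-1.209, 0.332, -0.065, 1.46, 0.022, 1.35, -0.088], TCP at [0.235, 0.579, 0.223] pointing down, gripper open.
Joint ranges: [-2.6, 2.6], [-0.5, 2.12], [-1.47, 1.34], [0.16, 2.42], [-1.27, 4.41], [0.06, 2.06], [-2.6, 2.6]. Speed limits (rad/s): [2.22, 2.22, 2.79, 2.79, 3.14, 3.14, 3.14].

## Interface

Orientations are given as a unit quaternion [x, y, z, w].
In Python, from bench import r gives the robot as it stands.
- The arm moves only by the tool apply_moves, never from a script. Its argument "steps" is a list of rows, each a list of 7 numbers: the turn, a rotation vector about the tool's x, y, z in rad, then the shift along the tool's x, y, z in mm, then the opening, from -1 (shut) to 1 (fully open). In form: [[ax, ay, az, x, y, z, claw], ...]. A call has 1 to 20 rows; each row is the pose to reach, as a shift and turn from the pose commanded when the call began, along the tool's axes at that moment; what a row does not reach only later rows make up. A row lasts 1/12 s, in which the tool goes at most 41.7 mm and 7.16 degrees, less where a joint would pass 70% of its speed; a pose out of reach is approached as far as the arm can. A call with a gripper value outside its range is refused whole. The fingers move at their own pace and stop on an object; "force" is the grip in N (left out, the last holds). Time passes only in rows, so rows that repeat a pose let the fingers close. It gives the time, the measured TCP pose, the force, the opening and the grip force at its end, in the units of the state.
- r.read_state(): the state, without advancing time (a new reading comes with each control period).
- r.camera(name): name is "scene" or "top"; returns a dict with "pixels" (420x560x3 uint8, red, green, blue), "z_map" (420x560 float32, m along the optical axis (not along the pixel's ray), 0 where there is no reading), "fovy" (degrees; the focal length in pixels is half the picture's height over the tangent of half this angle, whatever the lens; pixels are square), "cx", "cy" (the principal point, pixels), "k1" (the pictures are not rectified: a ray, as slopes to the right and down, at radius r is drawn at 1 + k1 r^2 times it, then the intrinsics apply), "position" and "orientation" of the camera in the world. Camera axes: x right, y down, z forward; pixel columns grow to the right and rows downward; lengths in m; the calibration is good to about 2 mm. A picture is of the moment at which its call begins.
- r.close_job(): hands the job in; it is judged then, once.
The state is a dict: "time": time; "joint_positions": joint angles; "joint_vel": joint speeds; "joint_torque": joint torques, N m; "ee_pos": TCP position; "eef_rot": TCP orientation; "ft_force": force on the tool from outside, world axes, zero at the start; "torque": the same for the moment, N m; "width": finger opening in m; "grip_force": force on a finger pad.
Only numpy, scipy, OpenCV 4.12 (cv2) and the standard library are available. Lean on these libraries where they do the work, as an engineer would, in place of code of your own. Each camera call takes 0.05 s, during which the arm holds its last target. There are 200 camera calls.

## Working session

There is one attempt and no reset: what is moved stays moved. The work goes in short steps, Python scripts to look and compute and a tool call to move; the robot and the scene stay as the last step left them, time stands still between calls to the robot, and variables do not carry over. Pictures are saved under pics/ and viewed, at most 10 in all, crops included, and the job is handed in when it is done.

Besides the shell and the picture viewer there is one more tool, called after ">>>" as name(argument=value, ...), one argument or row to a line, values as JSON. apply_moves: Moves the arm, as the interface text tells. Its arguments: {"type":"object","properties":{"steps":{"type":"array","items":{"type":"array","items":{"type":"number"}}},"force":{"type":"number"}},"required":["steps"]}

```bash
mkdir -p pics
cat > h.py <<'E'
import numpy as np, cv2
from scipy.spatial.transform import Rotation as R
from bench import r
def cam(n):
    c=r.camera(n); np.savez(n+'.npz',**c); return c
def cloud(c):
    h,w=c['z_map'].shape; f=h/2/np.tan(np.radians(c['fovy'])/2)
    K=np.array([[f,0,c['cx']],[0,f,c['cy']],[0,0,1.]])
    u,v=np.meshgrid(np.arange(w),np.arange(h))
    p=cv2.undistortPoints(np.stack([u,v],-1).reshape(-1,1,2).astype(float),K,np.array([float(c['k1']),0,0,0,0])).reshape(h,w,2)
    z=c['z_map'][...,None]
    P=np.concatenate([p*z,z],-1)
    return P@R.from_quat(c['orientation']).as_matrix().T+c['position']
E
python3 - <<'E'
from h import *
for n in('scene','top'):
    c=cam(n); cv2.imwrite(f'pics/{n}0.png',c['pixels'][...,::-1]); print(n,c['position'],c['orientation'],c['fovy'],c['k1'])
s=r.read_state();print(s['time'],s['ee_pos'],s['eef_rot'],s['width'])
E
```

```text
scene [-0.18565616  1.42161559  1.09477231] [-0.21233953  0.86324772 -0.44633632  0.10246557] 48.508229885074556 -0.15530634303872198
top [0.24347478 0.18847015 1.4326974 ] [ 0.70649593 -0.70359583  0.05273466 -0.05509501] 50.745176699872786 -0.03527865312844633
0.1 [0.23446726 0.57897154 0.22182913] [ 1.91192033e-01  9.81552438e-01 -6.40259360e-04 -9.12350059e-05] 0.08681539545358888
```

View pics/scene0.png

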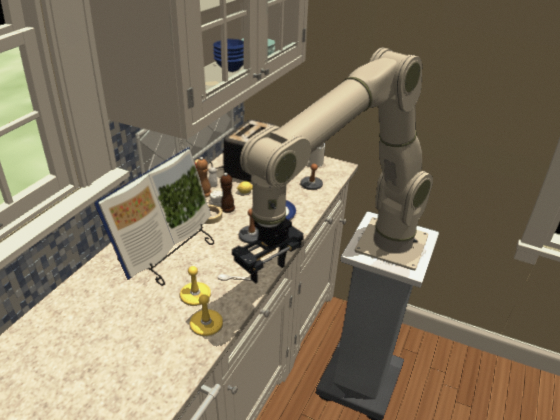

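View pics/top0.png

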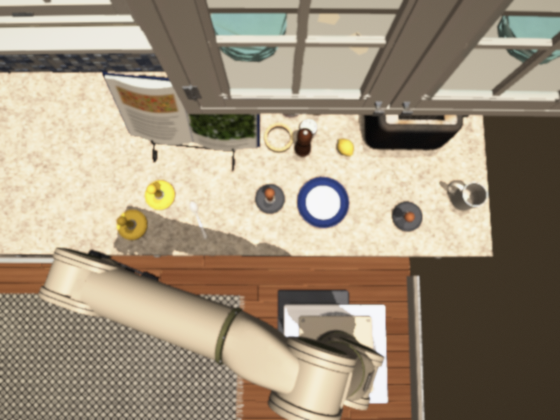

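The top view shows two dark presses, at (269,198) and (407,216), the tray at (323,202), and two yellow look-alikes at (160,195) and (131,224), which aren't meant. I'll measure both dark presses to see which one leans, and crop to confirm.

Run:
```python
from h import *
from scipy.optimize import least_squares
T=dict(np.load('top.npz')); P=cloud(T); img=T['pixels']
hsv=cv2.cvtColor(img,cv2.COLOR_RGB2HSV)
def circ(p,r0):
    return least_squares(lambda q:np.hypot(p[:,0]-q[0],p[:,1]-q[1])-r0,p.mean(0)[:2],loss='soft_l1',f_scale=.003).x
for n,(u,v) in dict(A=(269,198),B=(407,216)).items():
    w=P[v-22:v+22,u-22:u+22].reshape(-1,3)
    d=w[(w[:,2]>.008)&(w[:,2]<.02)]; k=w[(w[:,2]>.095)&(w[:,2]<.135)]
    c=(d.max(0)+d.min(0))/2
    sp=least_squares(lambda q:np.linalg.norm(k-q,axis=1)-.016,[*k.mean(0)[:2],k[:,2].max()-.016],loss='soft_l1',f_scale=.002).x
    print(n,len(d),len(k),'disc',c,'ext',d.max(0)-d.min(0),'knob',sp,'ztop',k[:,2].max(),'off',sp[:2]-c[:2])
w=P[170:235,290:357].reshape(-1,3); t=w[(w[:,2]>.014)&(w[:,2]<.03)]
print('tray',(t.max(0)+t.min(0))/2,t.max(0)-t.min(0),t.mean(0))
a=cv2.resize(img[170:245,235:310],None,fx=5,fy=5,interpolation=2);b=cv2.resize(img[180:255,370:445],None,fx=5,fy=5,interpolation=2)
cv2.imwrite('pics/crop.png',np.hstack([a,b])[...,::-1])
```

```text
A 572 83 disc [0.50414699 0.19876242 0.01399394] ext [0.12370699 0.11429804 0.01195185] knob [0.49012496 0.2064999  0.10495804] ztop 0.12575611700715106 off [-0.01402203  0.00773748]
B 582 92 disc [ 0.43464424 -0.23092515  0.01397285] ext [0.09260633 0.1137029  0.01191577] knob [ 0.41983312 -0.21631041  0.10063729] ztop 0.12009015230316078 off [-0.01481112  0.01461474]
tray [0.47765345 0.03656828 0.02015913] [0.16858645 0.16564824 0.01230493] [0.48030091 0.03592316 0.0166001 ]
```

View pics/crop.png

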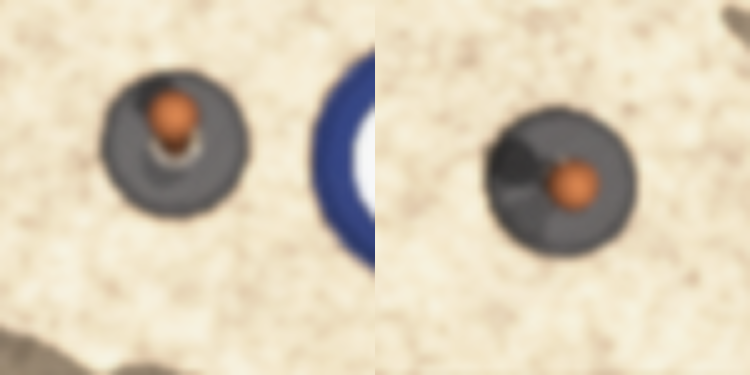

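```bash
cat >> h.py <<'E'
def hit(c,u,v,z):
    h,w=c['z_map'].shape; f=h/2/np.tan(np.radians(c['fovy'])/2)
    K=np.array([[f,0,c['cx']],[0,f,c['cy']],[0,0,1.]])
    p=cv2.undistortPoints(np.array([[[u,v]]],float),K,np.array([float(c['k1']),0,0,0,0]))[0,0]
    d=R.from_quat(c['orientation']).as_matrix()@np.array([p[0],p[1],1]); o=np.array(c['position'])
    return o+d*(z-o[2])/d[2]
E
python3 - <<'E'
from h import *
T=dict(np.load('top.npz')); img=T['pixels']
def px(x,y,x0,y0): return x0+(x+.5)/5-.5,y0+(y+.5)/5-.5
A=px(175,144,235,170);Ak=px(174,115,235,170);B=px(561-375,182,370,180);Bk=px(575-375,185,370,180)
for n,d,k in(('A',A,Ak),('B',B,Bk)):
    D=hit(T,*d,.012)
    for z in(.101,.106): print(n,D,'knob',hit(T,*k,z),hit(T,*k,z)-D)
hsv=cv2.cvtColor(img,cv2.COLOR_RGB2HSV)
m=cv2.inRange(hsv,(105,120,40),(130,255,255)); m[:, :280]=0; m[:,370:]=0; m[:160]=0;m[240:]=0
v,u=np.nonzero(m); e=cv2.minEnclosingCircle(np.stack([u,v],1).astype(np.float32)); print('tray',e,hit(T,*e[0],.019),hit(T,e[0][0]-e[1]-.5,e[0][1],.019)-hit(T,e[0][0]+e[1]+.5,e[0][1],.019))
i=cv2.resize(dict(np.load('scene.npz'))['pixels'][170:270,220:340],None,fx=5,fy=5,interpolation=2); cv2.imwrite('pics/sc.png',i[...,::-1])
E
```

```text
A [0.49053508 0.2082033  0.012     ] knob [0.49305766 0.20768464 0.101     ] [ 0.00252257 -0.00051867  0.089     ]
A [0.49053508 0.2082033  0.012     ] knob [0.49212057 0.20761249 0.106     ] [ 0.00158549 -0.00059081  0.094     ]
B [ 0.43439419 -0.23711541  0.012     ] knob [ 0.42062383 -0.21893887  0.101     ] [-0.01377036  0.01817654  0.089     ]
B [ 0.43439419 -0.23711541  0.012     ] knob [ 0.4199587  -0.21740921  0.106     ] [-0.01443549  0.0197062   0.094     ]
tray ((322.5436096191406, 202.02906799316406), 24.570587158203125) [0.47806581 0.03670437 0.019     ] [-0.00063879  0.16236567  0.        ]
```

View pics/sc.png

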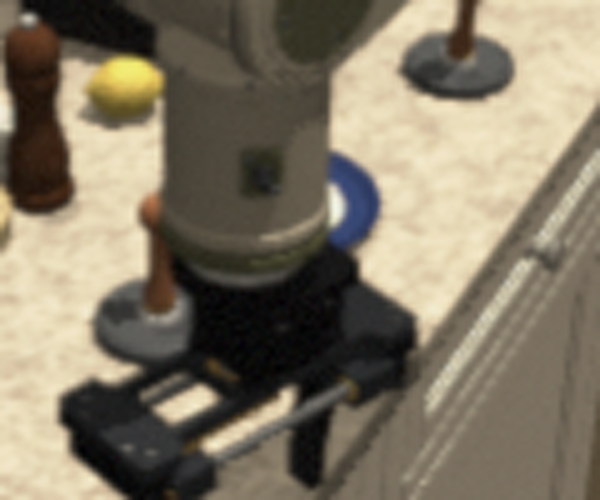

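Crop confirms it: A (269,198) has its knob over its disc centre (offset ~1.6 mm), so it is upright and sound. B (407,216) has its knob 23 mm off, towards (-0.6, 0.8), so it is the loose one. I'll check B in the scene camera and work out the approach.

Run:
```python
from h import *
S=dict(np.load('scene.npz'))
i=cv2.resize(S['pixels'][155:200,290:340],None,fx=10,fy=10,interpolation=2); cv2.imwrite('pics/sB.png',i[...,::-1])
s=r.read_state(); M=R.from_quat(s['eef_rot']).as_matrix(); print(M.round(3), s['joint_positions'])
def uv(c,p):
    h=420;f=h/2/np.tan(np.radians(c['fovy'])/2);q=R.from_quat(c['orientation']).as_matrix().T@(np.array(p)-c['position']);a=q[:2]/q[2];a=a*(1+c['k1']*a@a);return a*f+[c['cx'],c['cy']]
for p in([.434,-.237,.014],[.4206,-.219,.101],[.434,-.237,.106]): print(p,(uv(S,p)-[290,155]+.5)*10)
for g in([.44,.24,.22],[.47,.0,.22],[.434,-.237,.2]):
    print(g, ((np.array(g)-s['ee_pos'])@M*1000).round(0))
yd=np.array([-.6,.8,0]); t=yd@M; print('yaw',np.degrees(np.arctan2(-t[0],t[1])))
```

```text
[[-0.927  0.375 -0.   ]
 [ 0.375  0.927 -0.001]
 [-0.    -0.001 -1.   ]] [-1.20859463  0.33281048 -0.06473426  1.46086431  0.02161828  1.34990775
 -0.08850703]
[0.434, -0.237, 0.014] [214.38756573 268.39537388]
[0.4206, -0.219, 0.101] [240.21793593 122.79396942]
[0.434, -0.237, 0.106] [228.29280021  87.05923898]
[0.44, 0.24, 0.22] [-318. -237.    2.]
[0.47, 0.0, 0.22] [-436. -448.    2.]
[0.434, -0.237, 0.2] [-491. -681.   23.]
yaw -58.914640668369216
```

View pics/sB.png

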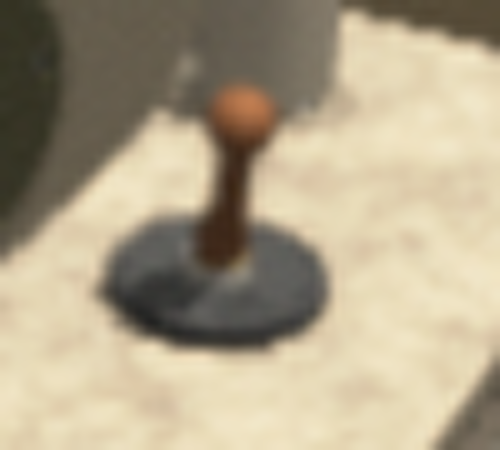

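>>> apply_moves(
  steps=[
    [0, 0, 0.12, -32, -24, 0, 1],
    [0, 0, 0.24, -64, -48, 0, 1],
    [0, 0, 0.36, -96, -71, 0, 1],
    [0, 0, 0.48, -127, -95, 0, 1],
    [0, 0, 0.6, -159, -118, 0, 1],
    [0, 0, 0.72, -191, -142, 0, 1],
    [0, 0, 0.84, -223, -166, 0, 1],
    [0, 0, 0.96, -254, -190, 0, 1],
    [0, 0, 1.08, -286, -213, 0, 1],
    [0, 0, 1.2, -318, -237, 0, 1],
    [0, 0, 1.32, -338, -272, 0, 1],
    [0, 0, 1.44, -357, -307, 0, 1],
    [0, 0, 1.56, -377, -342, 0, 1],
    [0, 0, 1.68, -397, -378, 0, 1],
    [0, 0, 1.8, -416, -413, 0, 1],
    [0, 0, 1.92, -436, -448, 0, 1],
    [0, 0, 2.11, -436, -448, 0, 1],
    [0, 0, 2.11, -436, -448, 0, 1],
  ],
)

```text
time: 1.6
ee_pos: [0.4704, -0.0023, 0.2225]
eef_rot: [0.95, 0.312, 0.0, -0.0]
ft_force: [0.2, 1.5, 0.3]
width: 0.0872
grip_force: 0.0
```

Run:
```python
from h import *
s=r.read_state(); M=R.from_quat(s['eef_rot']).as_matrix(); print(s['time'],s['ee_pos'],M.round(3), s['joint_positions'])
for g in([.4206,-.219,.19],[.4206,-.219,.085]): print(g, ((np.array(g)-s['ee_pos'])@M*1000).round(0))
t=np.array([.6,-.8,0])@M; print('yaw',np.arctan2(-t[0],t[1]))
```

```text
1.6 [ 0.47044825 -0.00229643  0.22247239] [[ 0.805  0.593 -0.   ]
 [ 0.593 -0.805  0.   ]
 [ 0.    -0.    -1.   ]] [-0.61306699 -0.03782385  0.51468182  1.87585812  0.01909184  1.29874354
 -1.04003929]
[0.4206, -0.219, 0.19] [-169.  145.   32.]
[0.4206, -0.219, 0.085] [-169.  145.  137.]
yaw -0.008921012648602277
```

>>> apply_moves(
  steps=[
    [0, 0, 0, -28, 24, 5, 1],
    [0, 0, 0, -56, 48, 10, 1],
    [0, 0, 0, -84, 72, 16, 1],
    [0, 0, 0, -112, 96, 22, 1],
    [0, 0, 0, -140, 120, 27, 1],
    [0, 0, 0, -169, 145, 32, 1],
    [0, 0, 0, -169, 145, 32, 1],
    [0, 0, 0, -169, 145, 60, 1],
    [0, 0, 0, -169, 145, 88, 1],
    [0, 0, 0, -169, 145, 112, 1],
    [0, 0, 0, -169, 145, 130, 1],
    [0, 0, 0, -169, 145, 137, 1],
    [0, 0, 0, -169, 145, 137, 1],
    [0, 0, 0, -169, 145, 137, 1],
  ],
  force=5,
)

```text
time: 2.77
ee_pos: [0.4232, -0.2173, 0.086]
eef_rot: [0.948, 0.318, -0.0, 0.0]
ft_force: [-0.6, 1.0, 0.9]
width: 0.0868
grip_force: 0.0
```

Run:
```python
from h import *
c=cam('scene'); s=r.read_state(); M=R.from_quat(s['eef_rot']).as_matrix(); print(s['time'],s['ee_pos'],s['ft_force'],M.round(3), s['joint_positions'])
cv2.imwrite('pics/s1.png',cv2.resize(c['pixels'][130:210,270:370],None,fx=7,fy=7,interpolation=2)[...,::-1])
```

```text
2.8167 [ 0.4236395  -0.21737803  0.08649352] [-0.23182123 -0.32237387  0.99410707] [[ 0.798  0.603  0.001]
 [ 0.603 -0.798 -0.   ]
 [ 0.001  0.001 -1.   ]] [-0.35223607  0.1559439   0.79195057  2.03757376 -0.13233681  0.99694636
 -0.4184502 ]
```

View pics/s1.png

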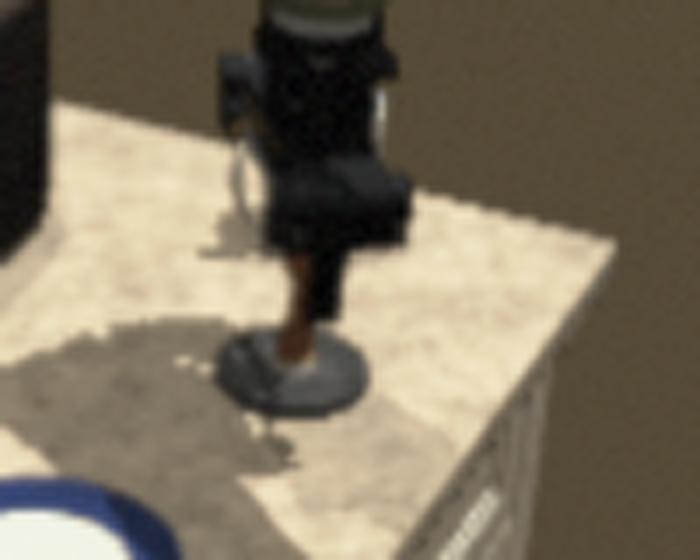

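>>> apply_moves(
  steps=[
    [0, 0, 0, 0, 0, 0, 0.03],
    [0, 0, 0, 0, 0, 0, 0.03],
    [0, 0, 0, 0, 0, 0, 0.03],
    [0, 0, 0, 0, 0, 0, 0.03],
    [0, 0, 0, 0, 0, 0, 0.03],
    [0, 0, 0, 0, 0, 0, 0.03],
  ],
  force=8,
)

```text
time: 3.32
ee_pos: [0.4231, -0.2171, 0.0856]
eef_rot: [0.948, 0.318, 0.0, -0.0]
ft_force: [0.3, -0.4, -0.7]
width: 0.055
grip_force: 0.0
```

>>> apply_moves(
  steps=[
    [0, 0, 0, 0, 4, 0, 0.03],
    [0, 0, 0, 0, 8, 0, 0.03],
    [0, 0, 0, 0, 12, 0, 0.03],
    [0, 0, 0, 0, 16, 0, 0.03],
    [0, 0, 0, 0, 20, 0, 0.03],
    [0, 0, 0, 0, 24, 0, 0.03],
    [0, 0, 0, 0, 28, 0, 0.03],
    [0, 0, 0, 0, 32, 0, 0.03],
    [0, 0, 0, 0, 35, 0, 0.03],
    [0, 0, 0, 0, 38, 0, 0.03],
  ],
)

```text
time: 4.15
ee_pos: [0.4462, -0.2478, 0.0855]
eef_rot: [0.948, 0.318, -0.0, 0.0]
ft_force: [-0.4, 0.2, 1.3]
width: 0.0447
grip_force: 0.1
```

Run:
```python
from h import *
c=cam('scene'); s=r.read_state(); print(s['time'],s['ee_pos'],s['ft_force'],s['width'],s['grip_force'])
print((s['ee_pos'][:2]-np.array([.434,-.237]))@[-.6,.8])
cv2.imwrite('pics/s2.png',cv2.resize(c['pixels'][130:210,270:370],None,fx=7,fy=7,interpolation=2)[...,::-1])
```

```text
4.2 [ 0.44639542 -0.24812403  0.0855624 ] [-0.11932975 -0.1781536  -0.06175165] 0.04484800716143383 1.91954569572772e-06
-0.016336471541472664
```

View pics/s2.png

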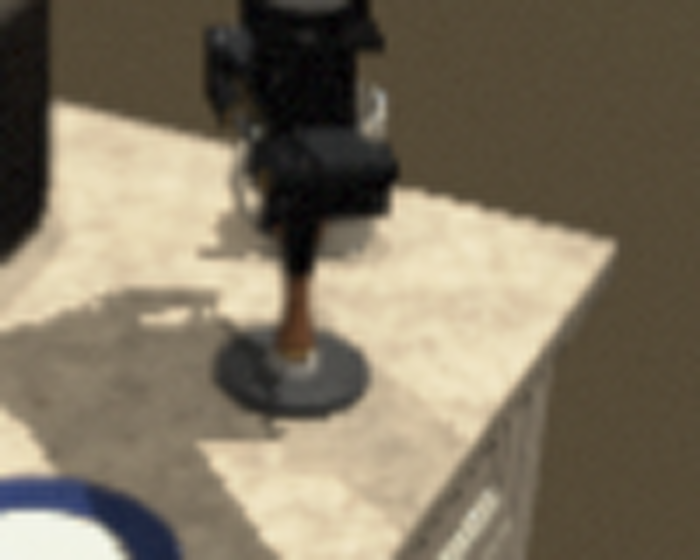

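>>> apply_moves(
  steps=[
    [0, 0, 0, 0, 4, 0, 0.03],
    [0, 0, 0, 0, 8, 0, 0.03],
    [0, 0, 0, 0, 11, 0, 0.03],
    [0, 0, 0, 0, 12, 0, 0.03],
    [0, 0, 0, 0, 12, 0, 0.03],
    [0, 0, 0, 0, 12, 0, 0.03],
  ],
)

```text
time: 4.7
ee_pos: [0.4532, -0.2571, 0.0855]
eef_rot: [0.948, 0.318, -0.0, -0.0]
ft_force: [0.1, 0.3, 1.6]
width: 0.0451
grip_force: 0.0
```

>>> apply_moves(
  steps=[
    [0, 0, 0, 0, -4, 0, 0.03],
    [0, 0, 0, 0, -8, 0, 0.03],
    [0, 0, 0, 0, -12, 0, 0.03],
    [0, 0, 0, 0, -16, 0, 0.03],
    [0, 0, 0, 0, -20, 0, 0.03],
    [0, 0, 0, 0, -24, 0, 0.03],
    [0, 0, 0, 0, -28, 0, 0.03],
    [0, 0, 0, 0, -32, 0, 0.03],
    [0, 0, 0, 0, -36, 0, 0.03],
    [0, 0, 0, 0, -40, 0, 0.03],
    [0, 0, 0, 0, -44, 0, 0.03],
    [0, 0, 0, 0, -48, 0, 0.03],
    [0, 0, 0, 0, -52, 0, 0.03],
    [0, 0, 0, 0, -53, 0, 0.03],
    [0, 0, 0, 0, -53, 0, 0.03],
    [0, 0, 0, 0, -53, 0, 0.03],
  ],
)

```text
time: 6.03
ee_pos: [0.4213, -0.2147, 0.0856]
eef_rot: [0.948, 0.318, 0.0, -0.0]
ft_force: [0.3, -0.4, 0.2]
width: 0.0447
grip_force: 0.0
```

Run:
```python
from h import *
c=cam('scene'); s=r.read_state(); print(s['time'],s['ee_pos'],s['ft_force'],s['width'],s['grip_force'])
print((s['ee_pos'][:2]-np.array([.434,-.237]))@[-.6,.8],(s['ee_pos'][:2]-np.array([.434,-.237]))@[.8,.6])
M=R.from_quat(s['eef_rot']).as_matrix(); print((np.array([.434,-.237,.085])-s['ee_pos'])@M*1000)
cv2.imwrite('pics/s3.png',cv2.resize(c['pixels'][130:210,270:370],None,fx=7,fy=7,interpolation=2)[...,::-1])
```

```text
6.0833 [ 0.42135603 -0.21481031  0.08556519] [-0.33829869 -0.22482244 -0.30961571] 0.04486638177606002 0.0
0.02533813559037377 0.0031986398050502063
[-3.28280101 25.3273284   0.56701477]
```

View pics/s3.png

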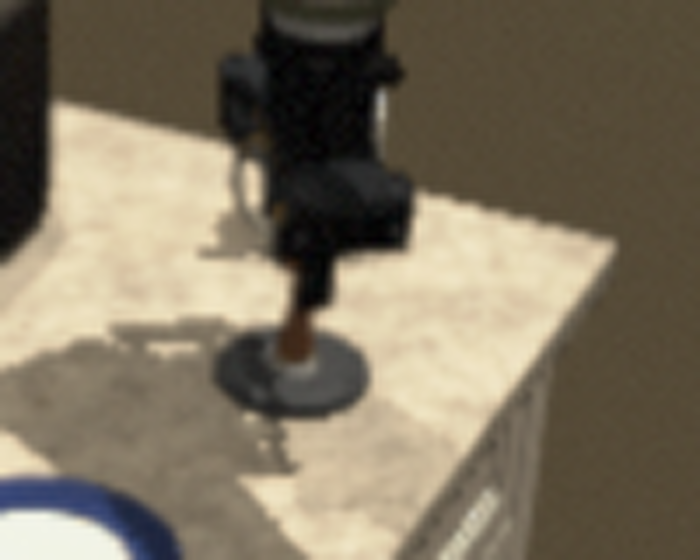

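>>> apply_moves(
  steps=[
    [0, 0, 0, -1, 4, 0, 0.03],
    [0, 0, 0, -1, 8, 0, 0.03],
    [0, 0, 0, -2, 12, 0, 0.03],
    [0, 0, 0, -2, 16, 0, 0.03],
    [0, 0, 0, -3, 20, 0, 0.03],
    [0, 0, 0, -3, 24, 0, 0.03],
    [0, 0, 0, -3, 25, 0, 0.03],
    [0, 0, 0, -3, 25, 0, 0.03],
    [0, 0, 0, -3, 25, 0, -0.2],
    [0, 0, 0, -3, 25, 0, -0.2],
    [0, 0, 0, -3, 25, 0, -0.6],
    [0, 0, 0, -3, 25, 0, -0.6],
    [0, 0, 0, -3, 25, 0, -0.6],
    [0, 0, 0, -3, 25, 0, -0.6],
  ],
  force=40,
)

```text
time: 7.25
ee_pos: [0.4339, -0.2363, 0.0855]
eef_rot: [0.948, 0.318, 0.0, -0.0]
ft_force: [-0.7, 0.2, -1.0]
width: 0.03
grip_force: 40.0
```

>>> apply_moves(
  steps=[
    [0, 0, 0, 0, 0, -1, -0.6],
    [0, 0, 0, 0, 0, -4, -0.6],
    [0, 0, 0, 0, 0, -10, -0.6],
    [0, 0, 0, 0, 0, -18, -0.6],
    [0, 0, 0, 0, 0, -28, -0.6],
    [0, 0, 0, 0, 0, -38, -0.6],
    [0, 0, 0, 0, 0, -48, -0.6],
    [0, 0, 0, 0, 0, -56, -0.6],
    [0, 0, 0, 0, 0, -60, -0.6],
    [0, 0, 0, 0, 0, -60, -0.6],
    [0, 0, 0, 0, 0, -60, -0.6],
    [0, 0, 0, 0, 0, -60, -0.6],
  ],
)

```text
time: 8.25
ee_pos: [0.4336, -0.2363, 0.1451]
eef_rot: [0.948, 0.318, -0.0, -0.0]
ft_force: [0.1, 0.3, -8.6]
width: 0.0299
grip_force: 40.0
```

Run:
```python
from h import *
c=cam('scene'); s=r.read_state(); print(s['time'],s['ee_pos'],s['ft_force'],s['width'],s['grip_force'],s['joint_positions'])
M=R.from_quat(s['eef_rot']).as_matrix(); print((np.array([.478,.037,.145])-s['ee_pos'])@M*1000)
cv2.imwrite('pics/s4.png',cv2.resize(c['pixels'][130:210,270:370],None,fx=7,fy=7,interpolation=2)[...,::-1])
```

```text
8.3 [ 0.43357825 -0.23632474  0.14499647] [-0.5074246   1.47639503 -7.31320571] 0.029521549543488367 39.99478865414858 [-0.35106766  0.11381743  0.81441018  1.93467122 -0.0912181   1.13121093
 -0.42490213]
[ 2.00165428e+02 -1.91346559e+02  3.00603794e-02]
```

View pics/s4.png

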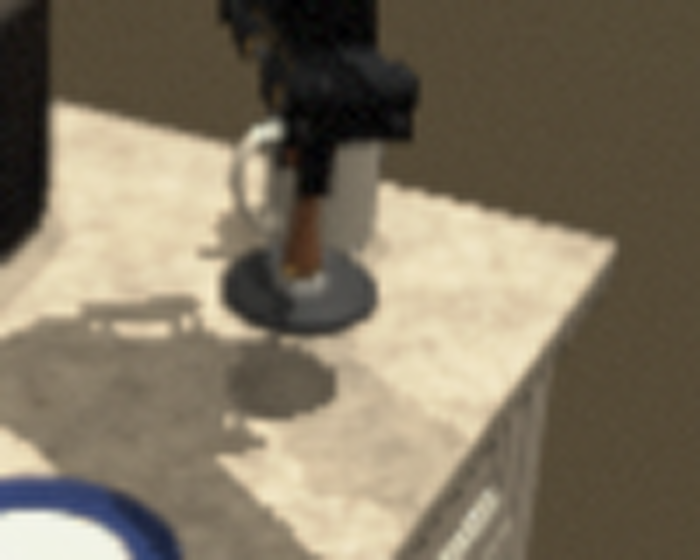

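>>> apply_moves(
  steps=[
    [0, 0, 0, 6, -6, 0, -0.6],
    [0, 0, 0, 18, -17, 0, -0.6],
    [0, 0, 0, 34, -33, 0, -0.6],
    [0, 0, 0, 54, -52, 0, -0.6],
    [0, 0, 0, 74, -71, 0, -0.6],
    [0, 0, 0, 94, -90, 0, -0.6],
    [0, 0, 0, 114, -109, 0, -0.6],
    [0, 0, 0, 134, -128, 0, -0.6],
    [0, 0, 0, 154, -147, 0, -0.6],
    [0, 0, 0, 172, -165, 0, -0.6],
    [0, 0, 0, 186, -178, 0, -0.6],
    [0, 0, 0, 195, -186, 0, -0.6],
    [0, 0, 0, 200, -191, 0, -0.6],
    [0, 0, 0, 200, -191, 0, -0.6],
    [0, 0, 0, 200, -191, 0, -0.6],
    [0, 0, 0, 200, -191, 0, -0.6],
  ],
)

```text
time: 9.63
ee_pos: [0.4782, 0.0349, 0.1454]
eef_rot: [0.948, 0.317, -0.0, 0.0]
ft_force: [0.4, -0.6, -7.4]
width: 0.0298
grip_force: 40.0
```

Run:
```python
from h import *
c=cam('scene'); s=r.read_state(); print(s['time'],s['ee_pos'],s['ft_force'],s['width'],s['grip_force'],s['eef_rot'])
M=R.from_quat(s['eef_rot']).as_matrix(); print((np.array([.478,.037,.099])-s['ee_pos'])@M*1000)
cv2.imwrite('pics/s5.png',cv2.resize(c['pixels'][140:260,220:340],None,fx=5,fy=5,interpolation=2)[...,::-1])
```

```text
9.6833 [0.47824214 0.03492606 0.14545153] [-7.19306538e-01 -6.10268601e-03 -7.41596353e+00] 0.029520987934213504 39.99460905790329 [ 9.48500573e-01  3.16775327e-01 -2.02475204e-04  1.18851956e-04]
[ 1.07407807 -1.8077381  46.45086935]
```

View pics/s5.png

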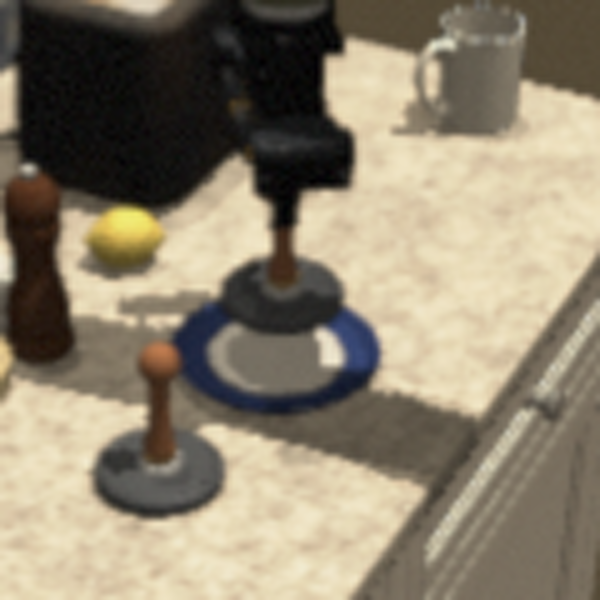

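>>> apply_moves(
  steps=[
    [0, 0, 0, 1, -2, 4, -0.6],
    [0, 0, 0, 1, -2, 11, -0.6],
    [0, 0, 0, 1, -2, 18, -0.6],
    [0, 0, 0, 1, -2, 25, -0.6],
    [0, 0, 0, 1, -2, 31, -0.6],
    [0, 0, 0, 1, -2, 36, -0.6],
    [0, 0, 0, 1, -2, 40, -0.6],
    [0, 0, 0, 1, -2, 43, -0.6],
    [0, 0, 0, 1, -2, 44, -0.6],
    [0, 0, 0, 1, -2, 45, -0.6],
    [0, 0, 0, 1, -2, 46, -0.6],
    [0, 0, 0, 1, -2, 46, -0.6],
  ],
)

```text
time: 10.68
ee_pos: [0.4781, 0.0387, 0.0996]
eef_rot: [0.948, 0.318, 0.0, -0.0]
ft_force: [-0.3, -0.5, -8.1]
width: 0.0296
grip_force: 40.0
```

>>> apply_moves(
  steps=[
    [0, 0, 0, 0, 0, 1, -0.6],
    [0, 0, 0, 0, 0, 1, -0.6],
    [0, 0, 0, 0, 0, 2, -0.6],
    [0, 0, 0, 0, 0, 2, -0.6],
  ],
)

```text
time: 11.02
ee_pos: [0.4783, 0.0386, 0.0982]
eef_rot: [0.948, 0.318, 0.0, -0.0]
ft_force: [-4.4, -1.5, 2.0]
width: 0.0299
grip_force: 40.0
```

>>> apply_moves(
  steps=[
    [0, 0, 0, 0, 0, 1, -0.2],
    [0, 0, 0, 0, 0, 1, -0.1],
    [0, 0, 0, 0, 0, 1, 0.1],
    [0, 0, 0, 0, 0, 1, 0.6],
    [0, 0, 0, 0, 0, 1, 0.6],
    [0, 0, 0, 0, 0, 1, 0.6],
    [0, 0, 0, 0, 0, 1, 0.6],
    [0, 0, 0, 0, 0, -10, 0.6],
    [0, 0, 0, 0, 0, -30, 0.6],
    [0, 0, 0, 0, 0, -60, 0.6],
    [0, 0, 0, 0, 0, -100, 0.6],
    [0, 0, 0, 40, -20, -110, 0.6],
    [0, 0, 0, 40, -60, -110, 0.6],
    [0, 0, 0, 40, -100, -110, 0.6],
    [0, 0, 0, 40, -140, -110, 0.6],
    [0, 0, 0, 40, -180, -110, 0.6],
    [0, 0, 0, 40, -180, -110, 0.6],
    [0, 0, 0, 40, -180, -110, 0.6],
  ],
)

```text
time: 12.52
ee_pos: [0.4004, 0.2081, 0.2084]
eef_rot: [0.947, 0.32, 0.0, -0.0]
ft_force: [0.3, -1.6, 0.4]
width: 0.07
grip_force: 0.0
```

Run:
```python
from h import *
s=r.read_state(); print(s['time'],s['ee_pos'],s['ft_force'])
c=cam('scene'); P=cloud(c)
b=(P[...,0]>.36)&(P[...,0]<.6)&(P[...,1]>-.08)&(P[...,1]<.15)
hsv=cv2.cvtColor(c['pixels'],cv2.COLOR_RGB2HSV)
dk=b&(hsv[...,1]<90)&(hsv[...,2]<125)&(P[...,2]>.016)&(P[...,2]<.05)
q=P[dk]; print('dark disc',len(q),np.percentile(q,[5,50,95],axis=0))
A=np.c_[q[:,:2],np.ones(len(q))]; f=np.linalg.lstsq(A,q[:,2],rcond=None)[0]; print('plane',f)
k=P[b&(P[...,2]>.1)&(P[...,2]<.145)]; print('knob',len(k),k.mean(0),k.max(0))
v,u=np.nonzero(dk); (x,y),rr=cv2.minEnclosingCircle(np.stack([u,v],1).astype(np.float32)); print(x,y,rr,hit(c,x,y,.025))
```

```text
12.5167 [0.40041828 0.20808107 0.2084335 ] [ 0.32158557 -1.56428763  0.38885812]
dark disc 298 [[ 0.42905174 -0.00347857  0.01761692]
 [ 0.47176451  0.05086195  0.0259941 ]
 [ 0.51914561  0.08759353  0.03179998]]
plane [ 0.0072555  -0.00429956  0.02228785]<stdin>:9: RuntimeWarning: Mean of empty slice.
  ret = um.true_divide(
Traceback (most recent call last):
ValueError: zero-size array to reduction operation maximum which has no identity
```

Run:
```python
from h import *
c=cam('top'); P=cloud(c)
hsv=cv2.cvtColor(c['pixels'],cv2.COLOR_RGB2HSV)
w=np.zeros(hsv.shape[:2],bool); w[175:230,295:352]=1
dk=w&(hsv[...,1]<70)&(hsv[...,2]<130)&(P[...,2]<.05); og=w&(hsv[...,0]<16)&(hsv[...,1]>120)
for m,z in((dk,.025),(og,.117)):
    n,l,st,ce=cv2.connectedComponentsWithStats(m.astype(np.uint8)); i=1+st[1:,4].argmax(); print(st[i],ce[i],hit(c,st[i][0]+(st[i][2]-1)/2,st[i][1]+(st[i][3]-1)/2,z))
q=P[dk]; print(len(q),np.percentile(q[:,2],[5,50,95]))
```

```text
[309 186  29  30 519] [322.21579961 202.0327553 ] [0.48207298 0.03581419 0.025     ]
[321 192  10  12  85] [325.48235294 197.37647059] [0.47568747 0.03812932 0.117     ]
578 [0.01337226 0.02529506 0.0308081 ]
```

The disc is flat and within about 5 mm of the tray's centre, with the knob upright above it. The arm is clear of everything, so I'm handing in.

```bash
python3 -c "
from bench import r
print(r.close_job())"
```

```text
the job is handed in; nothing more can be done
None
```

I rocked the loose-handled press over and back where it stood, then set it flat and upright within about 5 mm of the tray's centre and let go. I left the firm press alone and handed the job in at about 12.6 s; the hand-in reported no verdict. The swing, about 20 mm each way, is worked out from the finger positions, since the gripper hid the ball from the camera.

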